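Make up the return stack: nest the dusting pans and load the coil

ROBOT

A 6-joint arm with a two-finger parallel gripper is mounted at the origin on the work surface. World frame = base frame: x ahead of the robot, y to its left, z up, the work surface at z = 0. Lengths are in mm, angles in rad, forces in N, time in s.
With the tool pointing down it reaches from about 350 to 775 mm from the base axis. Payload 7.3 kg.
Tool frame: the origin (TCP) lies midway between the tips of the shut fingers; the grasp point (between the pads) lies 19 mm behind it; z points along the fingers, y is the line along which they close (so a half turn about z gives the same grasp; the last joint's range is limited). The gripper opens to 92 mm and grips with 3 to 60 N. Pads are 19 mm wide; open, the fingers measure 130 mm over their backs; the gripper's body (75 mm by 190 mm) begins 47 mm behind the grasp point.
Start: joints at [1.182, 0.342, 1.524, -0, 1.275, -0.146], TCP at [126.205, 509.625, 226.741] pointing down, gripper open.
Joint ranges: [-2.53, 2.53], [-0.77, 2.02], [0.04, 2.7], [-1, 4.14], [0.28, 2.66], [-3.11, 3.11]. Speed limits (rad/s): [2.57, 2.57, 3.14, 3.14, 3.14, 3.14].

INTERFACE

Orientations are given as [roll, pitch, yaw] about the fixed x, y, z axes, in that order (R = Rz(yaw) Ry(pitch) Rx(roll)).
In Python, from plant import monitor, optics, workorder gives the robot as it stands. The module is installed in compiled form; this text tells all that it offers.
- The arm moves only by the tool servo_tool, never from a script. Its arguments are lists of equal length, an entry for each row: "linear": the shift along the tool's x, y, z as a fraction of full scale, a list of three; "spin": the turn about the tool's z as a fraction of full scale. In form: {"linear": [[dx, dy, dz], ...], "spin": [spin, ...]}. A call has exactly 8 rows; each row shifts and turns the commanded pose from where the row before left it, along the tool's axes as they then stand; what a row does not reach is not made up. Full scale, the value 1, is 200 mm for a shift and 90 degrees for a turn. A row lasts 1/8 s, in which the tool goes at most 62.5 mm and 10.7 degrees, less where a joint would pass 70% of its speed; a pose out of reach is approached as far as the arm can. A call with a number of a shift or a turn outside -1 to 1 is refused whole. A call with a gripper value outside its range is refused whole. "hand" is the opening, from -1 (shut) to 1 (fully open), set as the call begins (left out, the last holds). The fingers move at their own pace and stop on an object; the grip force is fixed at half the most. Time passes only in rows, so rows that do not move let the fingers close, or fill a call up. It gives the time, the measured TCP pose, the force, the opening and the grip force at its end, in the units of the state.
- monitor.get_obs(): the state, without advancing time (a new reading comes with each control period).
- optics.capture(name): name is "side" or "top"; returns a dict with "frame" (400x640x3 uint8, blue, green, red), "K" (3x3 intrinsics, pixels), "world_to_cam" (4x4, takes a point from world to camera coordinates). Camera axes: x right, y down, z forward; pixel columns grow to the right and rows downward; lengths in mm; the calibration is good to about 2 mm. A picture is of the moment at which its call begins. There is no depth.
- workorder.close_job(): hands the job in; it is judged then, once.
The state is a dict: "time": time; "joint_positions": joint angles; "dq": joint speeds; "tau": joint torques, N m; "tool_pos": TCP position; "tcp_rot": TCP orientation; "contact_force": force on the tool from outside, world axes, zero at the start; "moment": the same for the moment, N m; "grip_width": finger opening in mm; "finger_force": force on a finger pad.
Only numpy, scipy, OpenCV 4.12 (cv2) and the standard library are available. Lean on these libraries where they do the work, as an engineer would, in place of code of your own. Each camera call takes 0.05 s, during which the arm holds its last target. There are 200 camera calls.

TASK

Clear the gasket bench into one return stack. First nest every loose dusting pan in the pan that stands on the blue board, one inside the other, with each handle turned clear of the one below so that every pan sits level and fully home. Then slide the wound coil up off its upright spindle and stand it in the top pan; keep the coil upright all the way, leave the bottom pan on its board, and do not disturb the ring stacks and the carton.

Things in the scene. Friction and masses are not known exactly. Their poses are not given: they have to be found in the camera images.
- base_pan: Open steel pan with one black handle, on the blue board: the bottom of the stack. Origin: centre of its underside; z up; handle along its +x. 60 mm tall, 0.18 kg. Lower body a cone, 72 mm outer diameter at the foot to 94 mm at 40 mm height, wall 3 mm, floor 5 mm thick and 69 mm across inside. Above it a wider collar, 108 mm outer, 100 mm inner diameter, from 40 to 60 mm height.
- base_pan_rim (a point): Centre of base_pan's mouth, 60 mm above its underside. All pans alike: the underside of the collar is a stacking shoulder; a pan set in another rests with its shoulder on the lower pan's rim, its origin then 20 mm above the lower pan's, with 2 to 3 mm of play sideways.
- base_pan_grip (a point): Point in base_pan's grip, 88 mm out along +x, 45 mm up. All pans alike: a neck 14 mm wide, then a grip 16 mm wide, 72 to 106 mm from the axis, 25 to 60 mm up, to be pinched from above across its 16 mm. 35 mm tall, it cannot lie over the handle of the pan directly below: turn it 40 degrees or more away. Handles two pans apart clear by 5 mm even if in line.
- pan1: Loose steel dusting pan identical to base_pan (same sizes, same frame: origin at the centre of its underside, z up, handle along its +x), standing on the bench; 0.15 kg give or take a third. May be absent.
- pan2: Loose steel dusting pan identical to base_pan (same sizes, same frame: origin at the centre of its underside, z up, handle along its +x), standing on the bench; 0.15 kg give or take a third. May be absent.
- pan3: Loose steel dusting pan identical to base_pan (same sizes, same frame: origin at the centre of its underside, z up, handle along its +x), standing on the bench; 0.15 kg give or take a third. May be absent.
- pan4: Loose steel dusting pan identical to base_pan (same sizes, same frame: origin at the centre of its underside, z up, handle along its +x), standing on the bench; 0.15 kg give or take a third. May be absent.
- coil: Coil of dark strip wound on a cardboard tube, 60 mm outer diameter, 34 mm bore, 80 mm tall, about 0.3 kg, standing upright on the spindle's foot with the spindle through its bore. Origin: centre of its underside, z up. It can be gripped across its 60 mm near its top end from above.
- spindle: Fixed steel spindle: a round foot 96 mm in diameter and 12 mm thick with an upright post 22 mm in diameter whose tip is 117 mm above the bench, so it stands 25 mm out of the coil; the coil has 6 mm of play all round. Origin: centre of the underside of the foot.
- board: Fixed blue plastic board, 190 by 190 mm, 15 mm thick, on which base_pan stands. Origin: centre of its underside.
- ring_stack_a: Bystander, not part of the job: leave it alone. Stack of grey gasket rings, 96 mm in diameter, 72 mm tall. Origin: centre of its underside.
- ring_stack_b: Bystander, not part of the job: leave it alone. Stack of grey gasket rings, 80 mm in diameter, 48 mm tall. Origin: centre of its underside.
- carton: Bystander, not part of the job: leave it alone. Cardboard carton 100 by 90 by 75 mm. Origin: centre of its underside.

How it is judged (in metres and radians):
On the way, in this order (a step that is already met when the one before it is completed fails the run):
1. all the loose pans are nested level and fully home on the bottom pan (horizontal distance between base_pan and board below 0.06 m and height (world z) of base_pan below 0.02 m and angle between each of base_pan, pan1, pan2, pan3, pan4's own z axis and vertical below 0.06 rad and horizontal distance between each of pan1, pan2, pan3, pan4 and base_pan below 0.015 m and (z of pan1 in the frame of base_pan between 0.0165 and 0.0235 m or z of pan1 in the frame of base_pan between 0.0365 and 0.0435 m or z of pan1 in the frame of base_pan between 0.0565 and 0.0635 m or z of pan1 in the frame of base_pan between 0.0765 and 0.0835 m) and (z of pan2 in the frame of base_pan between 0.0165 and 0.0235 m or z of pan2 in the frame of base_pan between 0.0365 and 0.0435 m or z of pan2 in the frame of base_pan between 0.0565 and 0.0635 m or z of pan2 in the frame of base_pan between 0.0765 and 0.0835 m) and (z of pan3 in the frame of base_pan between 0.0165 and 0.0235 m or z of pan3 in the frame of base_pan between 0.0365 and 0.0435 m or z of pan3 in the frame of base_pan between 0.0565 and 0.0635 m or z of pan3 in the frame of base_pan between 0.0765 and 0.0835 m) and (z of pan4 in the frame of base_pan between 0.0165 and 0.0235 m or z of pan4 in the frame of base_pan between 0.0365 and 0.0435 m or z of pan4 in the frame of base_pan between 0.0565 and 0.0635 m or z of pan4 in the frame of base_pan between 0.0765 and 0.0835 m)), for 0.2 s.
2. the coil stands in the top pan (horizontal distance between coil and base_pan below 0.025 m and angle between coil's own z axis and vertical below 0.1 rad and height (world z) of coil above 0.03 m), for 0.2 s.
At the end, for the whole second after the job is handed in: base_pan level on the board (within 60 mm of centre); each pan within 15 mm of its axis, tilt under 0.06 rad, 1 to 4 whole 20 mm steps (each +-3.5 mm) above it; the coil upright (0.1 rad) in the top pan, within 25 mm of base_pan's axis; all at rest (all of step 1 and all of step 2 and linear speed of each of pan1, pan2, pan3, pan4, base_pan, coil below 0.03 m/s); the robot touches nothing.
It fails at once if the coil is tipped past 35 degrees (angle between coil's own z axis and vertical above 0.61 rad).
It fails at once if a ring stack or the carton is pushed more than 40 mm (distance of any of ring_stack_a, ring_stack_b, carton from where it was at the start of the episode above 0.04 m).
It fails at once if the bottom pan is tipped past 45 degrees (angle between base_pan's own z axis and vertical above 0.78 rad).
Of pan1, pan2, pan3, pan4 only 3 to 4 are there at a start; the rules pass over those that are not, and their reading is None.
At some moment in a run one of pan1, pan2, pan3, pan4 may be knocked a few centimetres aside while the robot is not near it.
It also fails if it takes over 210 s, if anything falls off the work surface, if the arm or the gripper's body presses on something with over 40 N, if the wrist force passes 120 N, or if a joint passes its speed limit or range.

## Working session

There is one attempt and no reset: what is moved stays moved. The work goes in short steps, Python scripts to look and compute and a tool call to move; the robot and the scene stay as the last step left them, time stands still between calls to the robot, and variables do not carry over. Pictures are saved under pics/ and viewed, at most 14 in all, crops included, and the job is handed in when it is done.

Besides the shell and the picture viewer there is one more tool, called after "Call:" as name(argument=value, ...), one argument or row to a line, values as JSON. servo_tool: Moves the arm, as the interface text tells. Shift numbers are shares of 200 mm and turn numbers shares of 90 degrees, none past 1 either way. Its arguments: {"type":"object","properties":{"linear":{"type":"array","items":{"type":"array","items":{"type":"number","minimum":-1,"maximum":1}}},"spin":{"type":"array","items":{"type":"number","minimum":-1,"maximum":1}},"hand":{"type":"number"}},"required":["linear","spin"]}

```bash
mkdir -p pics
python3 - <<'E'
from plant import monitor, optics
import cv2,numpy as np
print(monitor.get_obs())
for n in("top","side"):
    c=optics.capture(n); cv2.imwrite(f"pics/{n}0.png",c["frame"]); np.savez(f"{n}0.npz",**c)
    print(n,c["K"].tolist(),np.round(c["world_to_cam"],3).tolist())
E
```

```text
{'time': 0.0, 'joint_positions': array([ 1.18201117e+00,  3.42736941e-01,  1.52499867e+00, -2.91753621e-05,
        1.27538041e+00, -1.46000483e-01]), 'dq': array([-6.98469851e-04, -3.60846718e-04,  6.88986913e-05,  1.78289443e-03,
       -5.00930320e-04, -1.56502983e-04]), 'tau': array([ 1.63077697e-03, -4.31246138e+01, -2.44218957e+01,  7.19641708e-02,
        5.60781977e-02, -1.52619355e-04]), 'tool_pos': array([126.04965633, 509.23711772, 226.04397821]), 'tcp_rot': array([-3.14008143e+00, -1.94021858e-04,  2.89881634e+00]), 'contact_force': array([ 0.72190647,  0.73415463, -0.05006133]), 'moment': array([-0.02758365, -0.03591575, -0.0400946 ]), 'finger_force': 0.0, 'grip_width': 92.05042511323404}
top [[449.61695217555706, 0.0, 317.2274538956168], [0.0, 449.61695217555706, 207.27098352066986], [0.0, 0.0, 1.0]] [[0.008, -1.0, 0.017, -11.353], [-0.994, -0.01, -0.108, 634.405], [0.108, -0.016, -0.994, 1448.37], [0.0, 0.0, 0.0, 1.0]]
side [[485.63876636972134, 0.0, 322.91493042025803], [0.0, 485.63876636972134, 199.1671787765675], [0.0, 0.0, 1.0]] [[0.998, -0.064, 0.02, -603.646], [-0.029, -0.678, -0.735, 77.949], [0.061, 0.733, -0.678, 2020.584], [0.0, 0.0, 0.0, 1.0]]
```

View pics/top0.png

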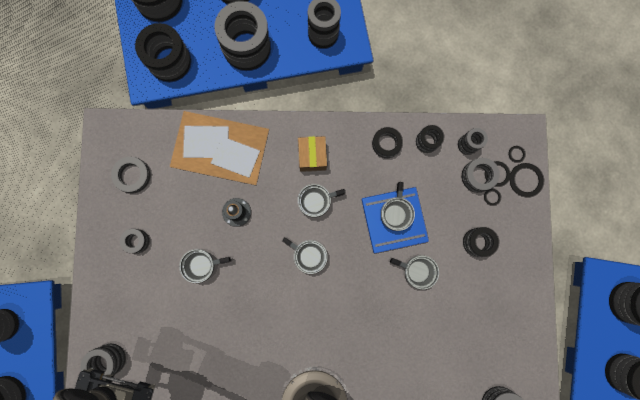

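View pics/side0.png

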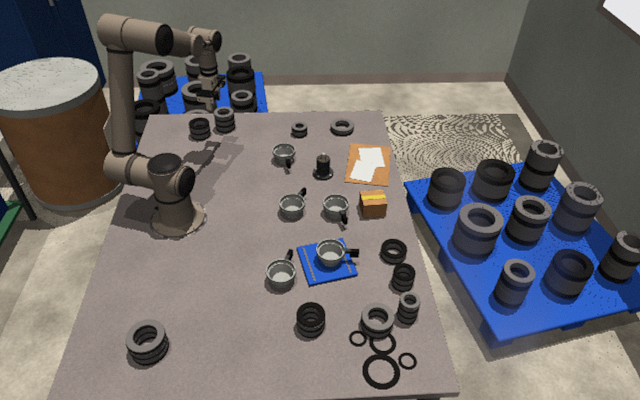

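Top view: four loose pans near (199,266), (314,201), (311,258) and (421,272). The base pan is on the board at (397,214), the coil at (236,211), the carton at (312,153). The side view shows the same pans at (284,154), (336,206), (292,205) and (281,272), with the base at (330,252) and the coil at (322,166).

Run:
```python
import cv2,numpy as np
t=cv2.imread("pics/top0.png")[180:290,170:450]; s=cv2.imread("pics/side0.png")[135:295,255:375]
t=cv2.resize(t,None,fx=2.8,fy=2.8,interpolation=cv2.INTER_CUBIC); cv2.imwrite("pics/topz.png",t)
cv2.imwrite("pics/sidez.png",cv2.resize(s,None,fx=3.7,fy=3.7,interpolation=cv2.INTER_CUBIC))
```

```text
(no output)
```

View pics/topz.png

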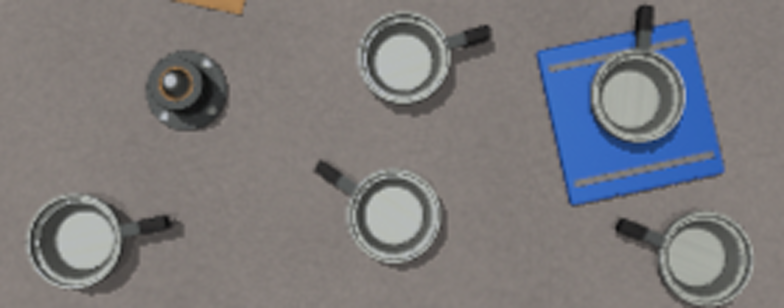

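View pics/sidez.png

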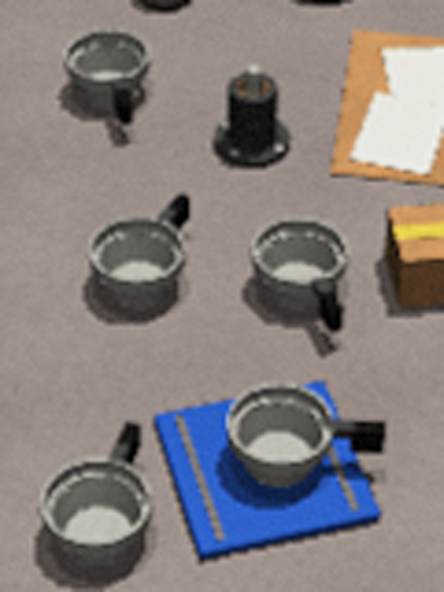

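The zooms show the handle directions (image up is +x, left is +y). Base is about 0°, the pans at (199,266) and (314,201) about -75°, and the pans at (311,258) and (421,272) about +60°. Alternating the two groups keeps neighbouring handles clear of each other.

```bash
cat > h.py <<'E'
import cv2,numpy as np
from plant import monitor, optics
def ray(c,u,v):
    W=c["world_to_cam"]; R=W[:3,:3]; d=R.T@np.linalg.inv(c["K"])@[u,v,1.]; return -R.T@W[:3,3], d
def at(c,uv,z):
    o,d=ray(c,*uv); return o+d*(z-o[2])/d[2]
def proj(c,p):
    q=c["K"]@(c["world_to_cam"]@[*p,1.])[:3]; return q[:2]/q[2]
def tri(ct,a,cs,b):
    o1,d1=ray(ct,*a);o2,d2=ray(cs,*b)
    s=np.linalg.lstsq(np.c_[d1,-d2],o2-o1,rcond=None)[0]; p,q=o1+s[0]*d1,o2+s[1]*d2
    return (p+q)/2,np.linalg.norm(p-q)
def masks(f):
    b,g,r=[x.astype(int) for x in cv2.split(f)]
    steel=((g-r)>=-3)&(b-r<25)&(g>55)
    dark=(np.maximum(np.maximum(b,g),r)<52)
    return [m.astype(np.uint8)*255 for m in(steel,dark)]
def blobs(m,lo,hi):
    n,l,s,c=cv2.connectedComponentsWithStats(m); return [(s[i],c[i],l==i) for i in range(1,n) if lo<s[i][4]<hi]
def where(x,y,z,yaw_deg):
    "spin first, then shift along tool axes (fractions)"
    o=monitor.get_obs(); p=o["tool_pos"]; yaw=np.degrees(o["tcp_rot"][2])
    dy=(yaw_deg-yaw+90)%180-90; a=np.radians(yaw+dy); d=np.array([x,y,z])-p
    print(f"t {o['time']:.1f} yaw {yaw:.1f} spin {-dy/90:.3f} ->shift x {(d[0]*np.cos(a)+d[1]*np.sin(a))/200:.3f} y {(d[0]*np.sin(a)-d[1]*np.cos(a))/200:.3f} z {-d[2]/200:.3f}")
E
python3 - <<'E'
from h import *
T=dict(np.load("top0.npz"));S=dict(np.load("side0.npz"))
for n,c,pts in(("top",T,[(199,266),(260,250),(224,262),(340,193),(403,185),(236,213),(225,222)]),("side",S,[(336,216),(330,262),(343,220),(292,193),(300,235),(365,253),(322,170)])):
    for u,v in pts: print(n,(u,v),c["frame"][v,u])
t=masks(T["frame"]);s=masks(S["frame"])
ov=np.vstack([np.hstack([m[170:300,160:460] for m in t]),np.hstack([m[130:300,200:500] for m in s])])
cv2.imwrite("pics/m0.png",cv2.resize(ov,None,fx=1.33,fy=1.33))
E
```

```text
top (199, 266) [184 186 182]
top (260, 250) [122 126 133]
top (224, 262) [38 39 40]
top (340, 193) [39 39 40]
top (403, 185) [79 81 86]
top (236, 213) [ 64  83 101]
top (225, 222) [116 119 125]
side (336, 216) [56 60 60]
side (330, 262) [72 75 75]
side (343, 220) [2 4 2]
side (292, 193) [137 143 149]
side (300, 235) [135 139 153]
side (365, 253) [139 145 156]
side (322, 170) [19 19 18]
```

View pics/m0.png

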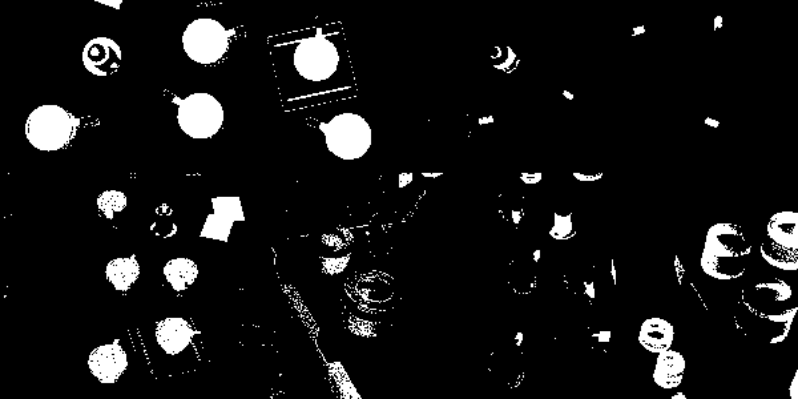

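The masks separate cleanly: the pans show as solid discs in both views and the grips as small dark bars. Now I'll measure.

```bash
cat >> h.py <<'E'
def discs(c,k,lo,hi):
    m=cv2.morphologyEx(masks(c["frame"])[0],cv2.MORPH_CLOSE,np.ones((3,3)))
    m=cv2.morphologyEx(m,cv2.MORPH_OPEN,cv2.getStructuringElement(cv2.MORPH_ELLIPSE,(k,k)))
    return blobs(m,lo,hi)
def pans(T,S,rimz=60):
    "per pan: rim centre xy (top view at rimz), rim height from side view's far rim edge, grip point, yaw"
    out=[];sb=discs(S,9,300,1300);td=blobs(masks(T["frame"])[1],12,120);sd=blobs(masks(S["frame"])[1],6,200)
    camS=ray(S,0,0)[0]
    for s,c,m in discs(T,15,600,1400):
        k=cv2.findContours(m.astype(np.uint8),cv2.RETR_EXTERNAL,cv2.CHAIN_APPROX_NONE)[0][0]
        e=cv2.fitEllipse(k); P=at(T,e[0],rimz-4)
        if not(250<P[0]<800 and abs(P[1])<500): continue
        q=proj(S,P); sm=[b for b in sb if np.hypot(*(b[1]-q))<16]; zr=None
        if sm:
            s0=sm[0][0]; best=[]
            for z in np.arange(20,180,1.):
                C=at(T,e[0],z); a=C[:2]-camS[:2]; C[:2]+=54*a/np.hypot(*a); best.append((abs(proj(S,C)[1]-s0[1]),z))
            zr=min(best)[1]
        g=[b for b in td if 70<np.hypot(*(at(T,b[1],rimz)-P)[:2])<105]
        G=yaw=hz=None
        if g:
            G=at(T,g[0][1],rimz); d=G-P; yaw=np.degrees(np.arctan2(d[1],d[0]))
            q=proj(S,G-[0,0,15]); hs=[b for b in sd if np.hypot(*(b[1]-q))<12]
            if hs: hz=tri(T,g[0][1],S,hs[0][1])[0][2]
        out.append((P,e[1],zr,G,yaw,hz))
    return out
def look(rimz=60):
    T,S=optics.capture("top"),optics.capture("side")
    for P,ax,zr,G,yaw,hz in pans(T,S,rimz):
        f=lambda v:None if v is None else np.round(v,1).tolist()
        print("pan",f(P[:2]),"diam px",f(ax),"rimz",zr,"grip",f(G if G is None else G[:2]),"yaw",f(yaw),"gripz",f(hz), "r",None if G is None else f(np.hypot(*(G-P)[:2])))
    return T,S
E
python3 - <<'E'
from h import *
T,S=look()
# board centre and coil/spindle
hsv=cv2.cvtColor(T["frame"],cv2.COLOR_BGR2HSV); m=cv2.inRange(hsv,(100,150,80),(125,255,255))
for s,c,mm in blobs(m,800,6000):
    k=cv2.convexHull(cv2.findContours(mm.astype(np.uint8),cv2.RETR_EXTERNAL,cv2.CHAIN_APPROX_NONE)[0][0]); r=cv2.minAreaRect(k); print("board",at(T,r[0],15),r)
b,g,r=[x.astype(int) for x in cv2.split(T["frame"])]
m=((r-b)<4)&(b-r<10); m=(m*255).astype(np.uint8)[185:240,205:270]
for s,c,mm in blobs(m,100,3000):
    (cx,cy),rad=cv2.minEnclosingCircle(np.argwhere(mm)[:,::-1].astype(np.float32)); print("spindle foot?",s,at(T,(cx+205,cy+185),12),rad)
E
```

```text
pan [653.0, 3.6] diam px [33.1, 35.4] rimz 57.0 grip [680.8, -78.6] yaw -71.3 gripz 50.6 r 86.8
pan [613.8, -265.5] diam px [32.2, 33.0] rimz 68.0 grip [703.1, -273.3] yaw -5.0 gripz 59.5 r 89.6
pan [472.3, 15.4] diam px [33.3, 33.8] rimz 59.0 grip [521.6, 91.8] yaw 57.2 gripz 45.3 r 91.0
pan [440.9, 374.7] diam px [33.2, 38.1] rimz 60.0 grip [460.0, 287.3] yaw -77.7 gripz 49.8 r 89.5
pan [426.5, -341.6] diam px [33.3, 34.9] rimz 58.0 grip [458.6, -255.5] yaw 69.6 gripz 45.4 r 91.9
board [ 597.36183741 -264.95295442   15.        ] ((394.5999755859375, 219.6999969482422), (56.2934455871582, 55.96805191040039), 77.47119140625)
board [197.95816271 922.30760385  15.        ] ((26.291282653808594, 340.6123962402344), (118.279052734375, 54.70216369628906), 88.26429748535156)
spindle foot? [ 17  13  29  28 492] [618.44686001 263.90668914  12.        ] 14.356189727783203
```

Run:
```python
from h import *
where(681,-79,110,-71.3)
```

```text
t 0.2 yaw 166.1 spin 0.638 ->shift x -3.676 y 1.685 z 0.582
```

Call:
servo_tool(
  linear=[
    [0,0,0],
    [0,0,0],
    [0,0,0],
    [0,0,0],
    [0,0,0],
    [0,0,0],
    [-0.204,0.094,0],
    [-0.204,0.094,0],
  ],
  spin=[0.106,0.106,0.106,0.106,0.106,0.108,0,0],
  hand=-0.05,
)

```text
time: 1.2
tool_pos: [188.3, 443.6, 226.4]
tcp_rot: [-3.141, 0.0, 1.898]
contact_force: [0.7, 0.1, -0.2]
grip_width: 43.3
finger_force: 0.0
```

Call:
servo_tool(
  linear=[
    [-0.204,0.094,0],
    [-0.204,0.094,0],
    [-0.204,0.094,0],
    [-0.204,0.094,0],
    [-0.204,0.094,0],
    [-0.204,0.094,0],
    [-0.204,0.094,0],
    [-0.204,0.094,0],
  ],
  spin=[0,0,0,0,0,0,0,0],
)

```text
time: 2.2
tool_pos: [435.7, 182.1, 226.7]
tcp_rot: [3.142, -0.0, 1.897]
contact_force: [0.5, -1.3, 1.1]
grip_width: 43.2
finger_force: 0.0
```

Call:
servo_tool(
  linear=[
    [-0.204,0.094,0.07],
    [-0.204,0.094,0.07],
    [-0.204,0.094,0.07],
    [-0.204,0.094,0.07],
    [-0.204,0.094,0.07],
    [-0.204,0.094,0.07],
    [-0.204,0.094,0.07],
    [-0.204,0.094,0.07],
  ],
  spin=[0,0,0,0,0,0,0,0],
)

```text
time: 3.2
tool_pos: [682.6, -78.9, 113.9]
tcp_rot: [-3.141, -0.0, 1.897]
contact_force: [1.3, 0.5, 0.2]
grip_width: 43.6
finger_force: 0.0
```

Run:
```python
from h import *
look(); where(681,-79,32,-71.3); print(monitor.get_obs()["grip_width"])
```

```text
pan [613.9, -265.4] diam px [32.2, 33.0] rimz 77.0 grip [703.1, -273.3] yaw -5.1 gripz 59.3 r 89.6
pan [441.4, 375.3] diam px [32.8, 37.8] rimz 59.0 grip [459.8, 286.9] yaw -78.2 gripz 50.2 r 90.2
pan [426.5, -341.6] diam px [33.2, 34.9] rimz 58.0 grip [458.6, -255.5] yaw 69.6 gripz 48.1 r 91.9
t 3.3 yaw 108.5 spin -0.003 ->shift x 0.014 y -0.004 z 0.397
43.54959792773052
```

Works accurately. Next: descend, grip, lift.

Call:
servo_tool(
  linear=[
    [0.014,-0.004,0.1],
    [0,0,0.1],
    [0,0,0.1],
    [0,0,0.1],
    [0,0,0],
    [0,0,0],
    [0,0,0],
    [0,0,0],
  ],
  spin=[0,0,0,0,0,0,0,0],
)

```text
time: 4.3
tool_pos: [680.6, -75.5, 35.5]
tcp_rot: [3.14, 0.001, 1.897]
contact_force: [0.1, 0.2, -0.4]
grip_width: 43.3
finger_force: 0.0
```

Call:
servo_tool(
  linear=[
    [0,0,0],
    [0,0,0],
    [0,0,0],
    [0,0,0],
    [0,0,0],
    [0,0,0],
    [0,0,-0.05],
    [0,0,-0.05],
  ],
  spin=[0,0,0,0,0,0,0,0],
  hand=-1,
)

```text
time: 5.3
tool_pos: [680.2, -75.4, 55.3]
tcp_rot: [-3.141, -0.0, 1.897]
contact_force: [0.6, -0.1, -1.0]
grip_width: 15.5
finger_force: 29.9
```

Call:
servo_tool(
  linear=[
    [0,0,-0.15],
    [0,0,-0.15],
    [0,0,-0.15],
    [0,0,-0.15],
    [0,0,-0.1],
    [0,0,0],
    [0,0,0],
    [0,0,0],
  ],
  spin=[0,0,0,0,0,0,0,0],
)

```text
time: 6.3
tool_pos: [679.7, -75.3, 193.3]
tcp_rot: [-3.14, -0.001, 1.897]
contact_force: [-0.6, 0.3, -2.1]
grip_width: 15.7
finger_force: 29.9
```

Run:
```python
from h import *
T,S=look(200); a=np.radians(-71.3); where(612.3+88*np.cos(a),-262.6+88*np.sin(a),180,-71.3)
cv2.imwrite("pics/l1.png",cv2.resize(np.hstack([T["frame"][130:330,200:460],S["frame"][130:330,240:420]]),None,fx=1.8,fy=1.8))
```

```text
pan [659.6, 25.4] diam px [21.9, 34.8] rimz None grip [685.2, -73.0] yaw -75.5 gripz None r 101.7
pan [600.3, -238.1] diam px [32.2, 33.0] rimz None grip [681.0, -245.1] yaw -4.9 gripz None r 80.9
pan [444.0, 340.5] diam px [33.3, 37.9] rimz None grip [461.2, 261.1] yaw -77.8 gripz None r 81.3
pan [431.2, -306.8] diam px [33.3, 34.8] rimz None grip [460.1, -229.0] yaw 69.6 gripz None r 83.0
t 6.4 yaw 108.7 spin -0.000 ->shift x -1.219 y -0.620 z 0.068
```

View pics/l1.png

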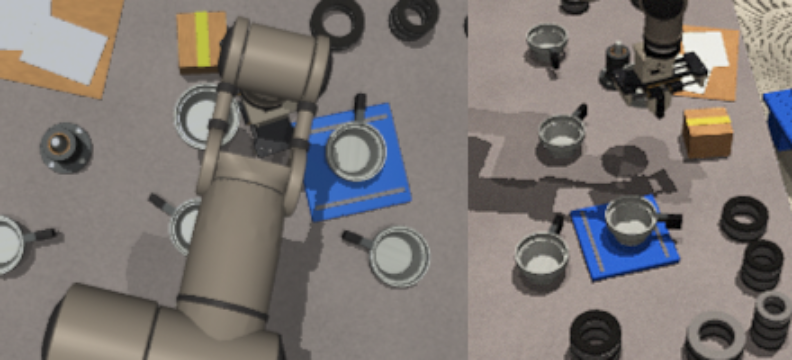

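The pan is lifted: it sits left of the wrist at (205,115) in the left panel. The base on the board and the other pans are undisturbed. Carry over to the base now.

Call:
servo_tool(
  linear=[
    [-0.2,-0.103,0],
    [-0.2,-0.103,0],
    [-0.2,-0.103,0],
    [-0.2,-0.103,0],
    [-0.2,-0.103,0],
    [-0.197,-0.103,0],
    [0,0,0],
    [0,0,0],
  ],
  spin=[0,0,0,0,0,0,0,0],
)

```text
time: 7.4
tool_pos: [639.7, -341.3, 194.0]
tcp_rot: [-3.141, -0.001, 1.896]
contact_force: [0.1, 0.5, -1.4]
grip_width: 16.2
finger_force: 29.9
```

Call:
servo_tool(
  linear=[
    [0,0,0.07],
    [0,0,0.07],
    [0,0,0.07],
    [0,0,0.07],
    [0,0,0],
    [0,0,0],
    [0,0,0],
    [0,0,0],
  ],
  spin=[0,0,0,0,0,0,0,0],
)

```text
time: 8.4
tool_pos: [640.0, -341.9, 139.3]
tcp_rot: [3.141, 0.001, 1.897]
contact_force: [-0.5, 0.7, -1.3]
grip_width: 15.8
finger_force: 29.9
```

Run:
```python
from h import *
T,S=look(60); where(639.5,-341.6,180,-71.3)
cv2.imwrite("pics/l2.png",np.hstack([cv2.resize(T["frame"][160:280,350:470],None,fx=3.3,fy=3.3),cv2.resize(S["frame"][190:310,260:380],None,fx=3.3,fy=3.3)]))
```

```text
pan [622.5, -271.8] diam px [31.7, 40.5] rimz None grip [703.4, -273.5] yaw -1.2 gripz 59.0 r 80.9
pan [474.9, 18.2] diam px [31.3, 34.0] rimz 57.0 grip [521.4, 91.6] yaw 57.7 gripz 46.0 r 86.8
pan [441.2, 375.6] diam px [33.0, 37.7] rimz None grip [459.5, 286.7] yaw -78.4 gripz 41.0 r 90.8
t 8.5 yaw 108.7 spin -0.000 ->shift x 0.002 y -0.001 z -0.205
```

View pics/l2.png

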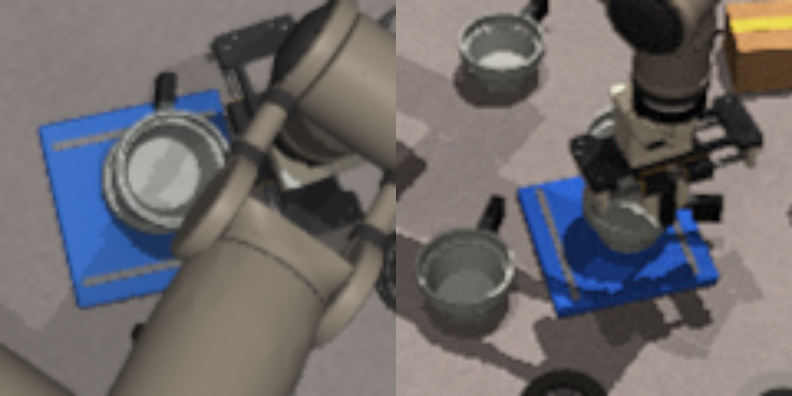

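The held pan is concentric with the base, allowing for parallax. It is level and the handles are well apart, so lower it.

Call:
servo_tool(
  linear=[
    [0,0,0.05],
    [0,0,0.05],
    [0,0,0.05],
    [0,0,0.05],
    [0,0,0.05],
    [0,0,0.05],
    [0,0,0.02],
    [0,0,0],
  ],
  spin=[0,0,0,0,0,0,0,0],
)

```text
time: 9.5
tool_pos: [639.7, -341.9, 74.5]
tcp_rot: [-3.141, -0.0, 1.897]
contact_force: [0.4, -0.6, -1.7]
grip_width: 15.7
finger_force: 29.9
```

Call:
servo_tool(
  linear=[
    [0,0,0.01],
    [0,0,0.01],
    [0,0,0.005],
    [0,0,0],
    [0,0,0],
    [0,0,0],
    [0,0,0],
    [0,0,0],
  ],
  spin=[0,0,0,0,0,0,0,0],
)

```text
time: 10.5
tool_pos: [640.0, -342.1, 70.1]
tcp_rot: [3.141, 0.001, 1.897]
contact_force: [-0.7, -5.4, 5.6]
grip_width: 15.8
finger_force: 29.9
```

Call:
servo_tool(
  linear=[
    [0,0,0],
    [0,0,0],
    [0,0,0],
    [0,0,-0.1],
    [0,0,-0.1],
    [0,0,-0.15],
    [0,0,-0.15],
    [0,0,-0.1],
  ],
  spin=[0,0,0,0,0,0,0,0],
  hand=-0.05,
)

```text
time: 11.5
tool_pos: [640.1, -341.6, 191.3]
tcp_rot: [3.141, 0.001, 1.897]
contact_force: [-0.4, -0.1, -0.0]
grip_width: 43.5
finger_force: 0.0
```

Call:
servo_tool(
  linear=[
    [0.138,-0.146,0],
    [0.138,-0.146,0],
    [0.138,-0.146,0],
    [0.138,-0.146,0],
    [0.138,-0.146,0],
    [0,0,0],
    [0,0,0],
    [0,0,0],
  ],
  spin=[0,0,0,0,0,0.109,0.109,0.109],
)

```text
time: 12.5
tool_pos: [457.2, -257.4, 189.8]
tcp_rot: [-3.142, -0.0, 1.377]
contact_force: [-0.6, 0.4, 1.3]
grip_width: 43.4
finger_force: 0.0
```

Call:
servo_tool(
  linear=[
    [0,0,0.1],
    [0,0,0.1],
    [0,0,0.1],
    [0,0,0.1],
    [0,0,0],
    [0,0,0],
    [0,0,0],
    [0,0,0],
  ],
  spin=[0.107,0,0,0,0,0,0,0],
)

```text
time: 13.5
tool_pos: [457.6, -258.0, 110.4]
tcp_rot: [3.14, 0.0, 1.215]
contact_force: [-0.3, 0.1, 0.0]
grip_width: 43.7
finger_force: 0.0
```

Run:
```python
from h import *
T,S=look(60); where(457.5,-258,33,69.6)
for P,ax,zr,G,yaw,hz in pans(T,S,95):
    if P[0]>570 and P[1]<-200: print("stack rim95",P,ax,zr,yaw,hz)
cv2.imwrite("pics/l3.png",np.hstack([cv2.resize(T["frame"][170:290,350:470],None,fx=3.3,fy=3.3),cv2.resize(S["frame"][190:310,260:380],None,fx=3.3,fy=3.3)]))
```

```text
pan [615.3, -267.4] diam px [33.3, 33.4] rimz 88.0 grip [703.2, -273.1] yaw -3.7 gripz 59.6 r 88.1
pan [471.5, 15.0] diam px [33.1, 34.6] rimz None grip [521.4, 91.6] yaw 56.9 gripz 95.7 r 91.4
pan [441.1, 374.3] diam px [32.9, 38.6] rimz None grip [459.8, 287.5] yaw -77.8 gripz 86.7 r 88.8
t 13.6 yaw 69.6 spin 0.000 ->shift x -0.000 y 0.001 z 0.385
stack rim95 [ 611.92650322 -260.48118037   91.        ] (33.3018798828125, 33.4036979675293) 88.0 -3.7186388074908585 59.60965815406985
```

View pics/l3.png

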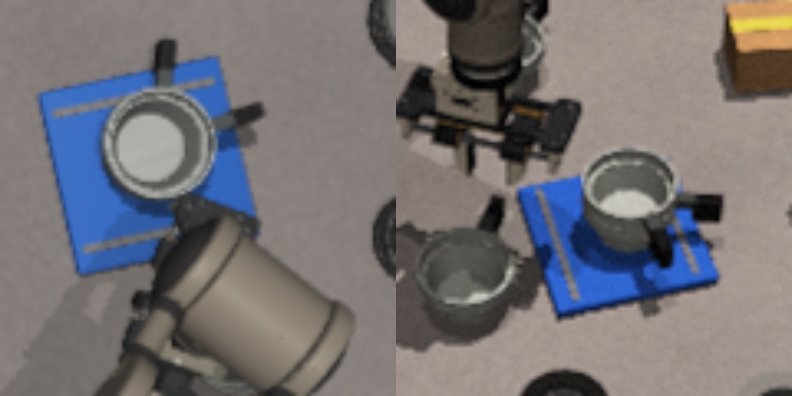

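Nested level: both handles are free, at (165,55) and (240,115) in the left panel, and the rims are concentric. Now pan 4.

Call:
servo_tool(
  linear=[
    [0,0,0.1],
    [0,0,0.1],
    [0,0,0.1],
    [0,0,0.085],
    [0,0,0],
    [0,0,0],
    [0,0,0],
    [0,0,0],
  ],
  spin=[0,0,0,0,0,0,0,0],
)

```text
time: 14.6
tool_pos: [457.5, -257.9, 33.2]
tcp_rot: [3.141, 0.0, 1.215]
contact_force: [-0.8, 0.5, 0.0]
grip_width: 44.3
finger_force: 0.0
```

Call:
servo_tool(
  linear=[
    [0,0,0],
    [0,0,0],
    [0,0,0],
    [0,0,0],
    [0,0,0],
    [0,0,0],
    [0,0,-0.05],
    [0,0,-0.05],
  ],
  spin=[0,0,0,0,0,0,0,0],
  hand=-1,
)

```text
time: 15.6
tool_pos: [457.2, -257.7, 53.3]
tcp_rot: [-3.141, -0.0, 1.215]
contact_force: [1.2, -0.6, -1.8]
grip_width: 15.8
finger_force: 30.0
```

Call:
servo_tool(
  linear=[
    [0,0,-0.15],
    [0,0,-0.15],
    [0,0,-0.15],
    [0,0,-0.15],
    [0,0,-0.15],
    [0,0,0],
    [0,0,0],
    [0,0,0],
  ],
  spin=[0,0,0,0,0,0,0,0],
)

```text
time: 16.6
tool_pos: [456.6, -257.3, 201.3]
tcp_rot: [-3.139, -0.001, 1.215]
contact_force: [0.4, 0.4, -2.4]
grip_width: 15.8
finger_force: 30.0
```

Run:
```python
from h import *
look(60); where(612+457.5-426.5,-261.5-258+341.6,150,69.6)
```

```text
pan [615.7, -267.3] diam px [33.1, 33.4] rimz 88.0 grip [703.2, -272.9] yaw -3.7 gripz 59.5 r 87.7
pan [472.7, 15.9] diam px [33.1, 34.1] rimz None grip [521.2, 91.6] yaw 57.4 gripz 45.5 r 89.9
pan [440.9, 374.9] diam px [33.3, 37.9] rimz None grip [459.7, 287.5] yaw -77.9 gripz 59.4 r 89.4
t 16.7 yaw 69.6 spin 0.000 ->shift x 0.697 y 0.734 z 0.258
```

Call:
servo_tool(
  linear=[
    [0.139,0.147,0],
    [0.139,0.147,0],
    [0.139,0.147,0],
    [0.14,0.147,0],
    [0.14,0.146,0],
    [0,0,0],
    [0,0,0],
    [0,0,0],
  ],
  spin=[0,0,0,0,0,0,0,0],
)

```text
time: 17.7
tool_pos: [642.6, -178.9, 202.7]
tcp_rot: [-3.141, 0.0, 1.214]
contact_force: [0.1, -0.8, -1.8]
grip_width: 15.6
finger_force: 30.0
```

Call:
servo_tool(
  linear=[
    [0,0,0.1],
    [0,0,0.1],
    [0,0,0.05],
    [0,0,0],
    [0,0,0],
    [0,0,0],
    [0,0,0],
    [0,0,0],
  ],
  spin=[0,0,0,0,0,0,0,0],
)

```text
time: 18.7
tool_pos: [643.5, -178.2, 152.9]
tcp_rot: [3.141, -0.0, 1.215]
contact_force: [-0.3, -0.4, -1.9]
grip_width: 15.7
finger_force: 30.0
```

Run:
```python
from h import *
T,S=look(60); where(643,-178,88,69.6)
cv2.imwrite("pics/l4.png",np.hstack([cv2.resize(T["frame"][170:290,350:470],None,fx=3.3,fy=3.3),cv2.resize(S["frame"][190:310,260:380],None,fx=3.3,fy=3.3)]))
```

```text
pan [470.9, 14.5] diam px [33.1, 35.2] rimz 60.0 grip [521.3, 91.5] yaw 56.8 gripz 46.5 r 92.0
pan [441.2, 374.6] diam px [32.9, 38.5] rimz None grip [459.8, 287.0] yaw -78.0 gripz 49.4 r 89.5
t 18.8 yaw 69.6 spin 0.000 ->shift x 0.000 y -0.003 z 0.324
```

View pics/l4.png

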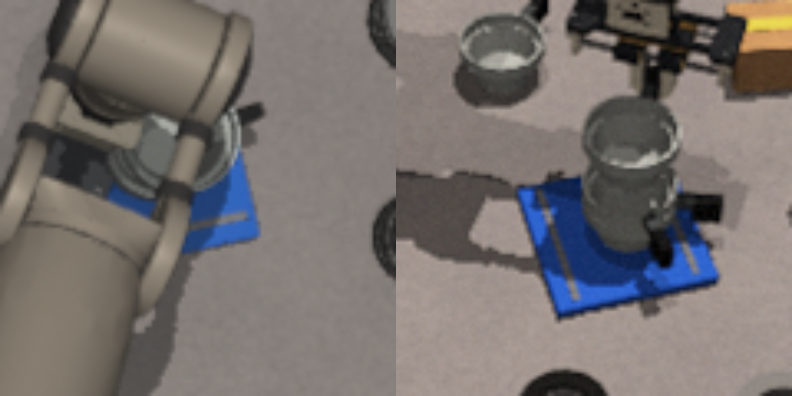

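The side view shows the held pan hanging level right above the stack, aligned in column (632). Next come lowering, seating and release, then on to the pan at (472,15), or (441,375) next for the -75° handle.

Call:
servo_tool(
  linear=[
    [0,0,0.05],
    [0,0,0.05],
    [0,0,0.05],
    [0,0,0.05],
    [0,0,0.05],
    [0,0,0.05],
    [0,0,0.005],
    [0,0,0],
  ],
  spin=[0,0,0,0,0,0,0,0],
)

```text
time: 19.8
tool_pos: [643.6, -178.3, 91.9]
tcp_rot: [3.141, -0.0, 1.215]
contact_force: [-1.1, -0.6, -1.3]
grip_width: 15.7
finger_force: 30.0
```

Call:
servo_tool(
  linear=[
    [0,0,0.01],
    [0,0,0.01],
    [0,0,0.005],
    [0,0,0],
    [0,0,0],
    [0,0,0],
    [0,0,0],
    [0,0,0],
  ],
  spin=[0,0,0,0,0,0,0,0],
)

```text
time: 20.8
tool_pos: [643.8, -177.8, 87.6]
tcp_rot: [3.14, -0.001, 1.215]
contact_force: [0.0, 3.0, 5.6]
grip_width: 15.8
finger_force: 30.0
```

Call:
servo_tool(
  linear=[
    [0,0,0],
    [0,0,0],
    [0,0,0],
    [0,0,-0.1],
    [0,0,-0.1],
    [0,0,-0.15],
    [0,0,-0.15],
    [0,0,-0.1],
  ],
  spin=[0,0,0,0,0,0,0,0],
  hand=-0.05,
)

```text
time: 21.8
tool_pos: [643.7, -178.6, 208.2]
tcp_rot: [3.14, 0.0, 1.215]
contact_force: [-0.0, 0.9, -1.1]
grip_width: 43.5
finger_force: 0.0
```

Call:
servo_tool(
  linear=[
    [0,0,0],
    [0,0,0],
    [0,0,0],
    [0,0,0],
    [0.247,-0.042,0],
    [0.247,-0.042,0],
    [0.247,-0.042,0],
    [0.247,-0.042,0],
  ],
  spin=[-0.09,-0.09,-0.09,-0.09,0,0,0,0],
)

```text
time: 22.8
tool_pos: [568.7, 9.2, 206.7]
tcp_rot: [3.141, 0.0, 1.78]
contact_force: [-0.3, 0.2, -0.3]
grip_width: 43.7
finger_force: 0.0
```

Call:
servo_tool(
  linear=[
    [0.247,-0.042,0],
    [0.247,-0.042,0],
    [0.247,-0.042,0],
    [0.247,-0.042,0],
    [0.247,-0.042,0],
    [0.247,-0.042,0],
    [0,0,0],
    [0,0,0],
  ],
  spin=[0,0,0,0,0,0,0,0],
)

```text
time: 23.8
tool_pos: [458.7, 287.0, 206.6]
tcp_rot: [3.142, 0.001, 1.781]
contact_force: [0.7, -0.7, -0.9]
grip_width: 43.7
finger_force: 0.0
```

Run:
```python
from h import *
T,S=look(60); where(459.5,288,33,-78)
for P,ax,zr,G,yaw,hz in pans(T,S,115):
    if P[0]>570 and P[1]<-200: print("stack rim115",P,ax,zr,yaw,hz)
cv2.imwrite("pics/l5.png",np.hstack([cv2.resize(T["frame"][170:290,350:470],None,fx=3.3,fy=3.3),cv2.resize(S["frame"][190:310,260:380],None,fx=3.3,fy=3.3)]))
```

```text
pan [617.9, -269.9] diam px [33.3, 36.4] rimz 113.0 grip [703.2, -272.9] yaw -2.0 gripz 59.4 r 85.4
pan [472.8, 15.9] diam px [33.1, 34.1] rimz 59.0 grip [521.2, 91.6] yaw 57.4 gripz 45.5 r 89.9
pan [372.3, 195.5] diam px [31.5, 39.6] rimz None grip None yaw None gripz None r None
t 23.9 yaw 101.9 spin -0.001 ->shift x 0.008 y 0.004 z 0.868
stack rim115 [ 612.40381875 -258.99564948  111.        ] (33.2830924987793, 36.361083984375) 113.0 -1.9908121331240554 59.424579809361035
```

View pics/l5.png

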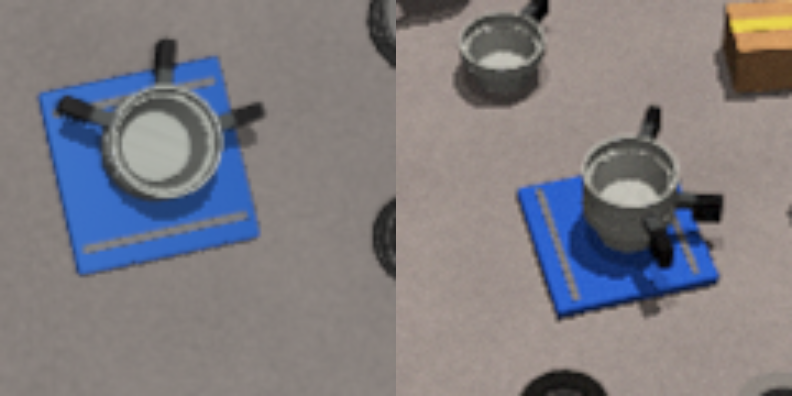

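Stack of three sits level with handles clear: grips at (75,108), (165,55) and (245,115) in the left panel. Pan at (441,375) next.

Call:
servo_tool(
  linear=[
    [0.008,0.004,0.15],
    [0,0,0.15],
    [0,0,0.15],
    [0,0,0.15],
    [0,0,0.15],
    [0,0,0.1],
    [0,0,0.018],
    [0,0,0],
  ],
  spin=[0,0,0,0,0,0,0,0],
)

```text
time: 24.9
tool_pos: [459.6, 288.6, 33.6]
tcp_rot: [3.141, -0.0, 1.779]
contact_force: [0.0, -0.0, 0.8]
grip_width: 43.6
finger_force: 0.0
```

Call:
servo_tool(
  linear=[
    [0,0,0],
    [0,0,0],
    [0,0,0],
    [0,0,0],
    [0,0,0],
    [0,0,0],
    [0,0,0],
    [0,0,0],
  ],
  spin=[0,0,0,0,0,0,0,0],
  hand=-1,
)

```text
time: 25.9
tool_pos: [459.1, 289.2, 33.3]
tcp_rot: [3.141, -0.0, 1.78]
contact_force: [0.5, -1.0, 5.0]
grip_width: 16.0
finger_force: 30.0
```

Call:
servo_tool(
  linear=[
    [0,0,-0.05],
    [0,0,-0.1],
    [0,0,-0.15],
    [0,0,-0.15],
    [0,0,-0.15],
    [0,0,-0.15],
    [0,0,-0.15],
    [0,0,0],
  ],
  spin=[0,0,0,0,0,0,0,0],
)

```text
time: 26.9
tool_pos: [459.7, 289.6, 215.1]
tcp_rot: [3.138, -0.001, 1.78]
contact_force: [-0.4, -0.8, -1.7]
grip_width: 15.7
finger_force: 30.0
```

Run:
```python
from h import *
T,S=look(60); where(612+18.5,-261-88.5,180,-78)
```

```text
pan [617.1, -269.6] diam px [33.9, 36.2] rimz 112.0 grip [703.2, -272.9] yaw -2.2 gripz 59.3 r 86.2
pan [472.6, 15.6] diam px [33.3, 33.6] rimz 59.0 grip [521.2, 91.3] yaw 57.3 gripz 45.7 r 90.0
pan [377.1, 196.6] diam px [33.9, 45.4] rimz None grip None yaw None gripz None r None
t 27.0 yaw 102.0 spin 0.000 ->shift x -3.301 y 0.179 z 0.161
```

Call:
servo_tool(
  linear=[
    [-0.275,0.015,0],
    [-0.275,0.015,0],
    [-0.275,0.015,0],
    [-0.275,0.015,0],
    [-0.275,0.015,0],
    [-0.275,0.015,0],
    [-0.275,0.015,0],
    [-0.275,0.015,0],
  ],
  spin=[0,0,0,0,0,0,0,0],
)

```text
time: 28.0
tool_pos: [573.4, -137.7, 211.0]
tcp_rot: [-3.139, -0.002, 1.78]
contact_force: [1.0, 0.8, -1.5]
grip_width: 15.9
finger_force: 30.0
```

Call:
servo_tool(
  linear=[
    [-0.275,0.015,0],
    [-0.275,0.015,0],
    [-0.275,0.015,0],
    [-0.276,0.014,0],
    [0,0,0],
    [0,0,0.1],
    [0,0,0.1],
    [0,0,0],
  ],
  spin=[0,0,0,0,0,0,0,0],
)

```text
time: 29.0
tool_pos: [630.0, -347.4, 169.4]
tcp_rot: [-3.137, -0.005, 1.781]
contact_force: [0.1, -0.5, -1.1]
grip_width: 15.9
finger_force: 30.0
```

Run:
```python
from h import *
T,S=look(60); where(612+18.5,-261-88.5,108,-78)
cv2.imwrite("pics/l6.png",np.hstack([cv2.resize(T["frame"][170:290,350:470],None,fx=3.3,fy=3.3),cv2.resize(S["frame"][190:310,260:380],None,fx=3.3,fy=3.3)]))
```

```text
pan [623.8, -279.0] diam px [34.8, 43.0] rimz 65.0 grip [703.2, -272.9] yaw 4.4 gripz 59.1 r 79.6
pan [473.2, 15.7] diam px [33.0, 34.3] rimz 59.0 grip [521.8, 92.1] yaw 57.6 gripz 45.8 r 90.6
t 29.1 yaw 102.0 spin 0.000 ->shift x -0.004 y -0.005 z 0.324
```

View pics/l6.png

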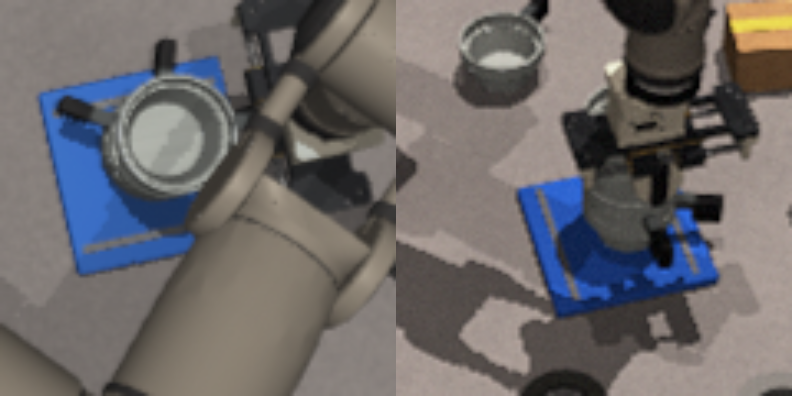

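The held pan is concentric with the stack; the 4.7 px right and 2.7 px up offset matches the expected parallax to about 2 mm. Lower it.

Call:
servo_tool(
  linear=[
    [-0.008,0,0.05],
    [0,0,0.05],
    [0,0,0.05],
    [0,0,0.05],
    [0,0,0.05],
    [0,0,0.05],
    [0,0,0.005],
    [0,0,0],
  ],
  spin=[0,0,0,0,0,0,0,0],
)

```text
time: 30.1
tool_pos: [631.7, -350.7, 112.2]
tcp_rot: [3.141, -0.0, 1.78]
contact_force: [0.4, -0.1, -2.0]
grip_width: 15.5
finger_force: 30.0
```

Call:
servo_tool(
  linear=[
    [0,0,0.01],
    [0,0,0.01],
    [0,0,0.005],
    [0,0,0],
    [0,0,0],
    [0,0,0],
    [0,0,0],
    [0,0,0],
  ],
  spin=[0,0,0,0,0,0,0,0],
)

```text
time: 31.1
tool_pos: [631.9, -351.1, 108.5]
tcp_rot: [3.141, 0.001, 1.78]
contact_force: [-1.3, -1.1, 4.6]
grip_width: 15.9
finger_force: 30.0
```

Call:
servo_tool(
  linear=[
    [0,0,0],
    [0,0,0],
    [0,0,0],
    [0,0,-0.1],
    [0,0,-0.1],
    [0,0,-0.15],
    [0,0,-0.15],
    [0,0,-0.05],
  ],
  spin=[0,0,0,0,0,0,0,0],
  hand=-0.05,
)

```text
time: 32.1
tool_pos: [632.3, -351.0, 219.3]
tcp_rot: [3.139, 0.003, 1.78]
contact_force: [-0.2, 0.7, 0.4]
grip_width: 43.3
finger_force: 0.0
```

Call:
servo_tool(
  linear=[
    [0.253,-0.01,0],
    [0.253,-0.01,0],
    [0.253,-0.01,0],
    [0.253,-0.01,0],
    [0.253,-0.01,0],
    [0.253,-0.01,0],
    [0.253,-0.01,0],
    [0.253,-0.01,0],
  ],
  spin=[0,0,0,0,0,0,0,0],
)

```text
time: 33.1
tool_pos: [530.7, 43.5, 216.2]
tcp_rot: [-3.14, -0.001, 1.78]
contact_force: [0.4, -0.2, 0.4]
grip_width: 43.7
finger_force: 0.0
```

Call:
servo_tool(
  linear=[
    [0.25,-0.01,0],
    [0,0,0],
    [0,0,0],
    [0,0,0],
    [0,0,0],
    [0,0,0],
    [0,0,0],
    [0,0,0],
  ],
  spin=[0,0.1,0.1,0.1,0.1,0.097,0,0],
)

```text
time: 34.1
tool_pos: [519.2, 90.4, 216.6]
tcp_rot: [-3.141, 0.0, 1.003]
contact_force: [0.5, 0.2, 0.0]
grip_width: 43.3
finger_force: 0.0
```

Run:
```python
from h import *
T,S=look(60); where(520.5,90.3,33,57.3)
for P,ax,zr,G,yaw,hz in pans(T,S,135):
    if P[0]>570 and P[1]<-200: print("stack rim135",P,ax,zr,yaw,hz)
```

```text
pan [619.5, -271.8] diam px [34.3, 36.9] rimz 128.0 grip [703.2, -272.9] yaw -0.8 gripz 59.1 r 83.7
pan [469.4, -1.2] diam px [22.3, 33.1] rimz 68.0 grip [404.3, 60.5] yaw 136.5 gripz None r 89.7
t 34.2 yaw 57.4 spin 0.001 ->shift x 0.003 y 0.005 z 0.919
stack rim135 [ 611.97057904 -256.78034751  131.        ] (34.325172424316406, 36.875404357910156) 128.0 -0.7543430949201908 None
```

Run:
```python
from h import *
S0=dict(np.load("side0.npz"));S=optics.capture("side")
for c in(S0,S): print([b[1].round(1).tolist()+[int(b[0][4])] for b in discs(c,9,300,1300) if 255<b[1][0]<360 and 140<b[1][1]<300])
```

```text
[[283.3, 151.3, 307], [291.9, 204.4, 471], [335.4, 204.8, 452], [330.6, 251.3, 600], [280.7, 272.3, 654]]
[[291.0, 204.8, 477], [329.8, 244.1, 835]]
```

Pan 3 hasn't moved. Descend, grip, lift.

Call:
servo_tool(
  linear=[
    [0.003,0.005,0.15],
    [0,0,0.15],
    [0,0,0.15],
    [0,0,0.15],
    [0,0,0.15],
    [0,0,0.12],
    [0,0,0.048],
    [0,0,0],
  ],
  spin=[0,0,0,0,0,0,0,0],
)

```text
time: 35.25
tool_pos: [520.5, 90.4, 33.4]
tcp_rot: [-3.141, 0.0, 1.0]
contact_force: [-0.2, 0.5, 0.1]
grip_width: 43.4
finger_force: 0.0
```

Call:
servo_tool(
  linear=[
    [0,0,0],
    [0,0,0],
    [0,0,0],
    [0,0,0],
    [0,0,0],
    [0,0,0],
    [0,0,0],
    [0,0,0],
  ],
  spin=[0,0,0,0,0,0,0,0],
  hand=-1,
)

```text
time: 36.25
tool_pos: [520.9, 90.5, 33.8]
tcp_rot: [3.141, -0.001, 1.0]
contact_force: [-0.4, 1.4, 5.9]
grip_width: 16.1
finger_force: 30.0
```

Call:
servo_tool(
  linear=[
    [0,0,-0.05],
    [0,0,-0.1],
    [0,0,-0.15],
    [0,0,-0.15],
    [0,0,-0.15],
    [0,0,-0.2],
    [0,0,-0.2],
    [0,0,0],
  ],
  spin=[0,0,0,0,0,0,0,0],
)

```text
time: 37.25
tool_pos: [521.9, 90.3, 236.8]
tcp_rot: [3.136, -0.004, 1.0]
contact_force: [0.2, -0.0, -1.8]
grip_width: 15.7
finger_force: 30.0
```

Run:
```python
from h import *
o=monitor.get_obs(); where(612+47.8,-261+74.6,215,57.3)
```

```text
t 37.2 yaw 57.3 spin -0.000 ->shift x -0.792 y 1.328 z 0.109
```

Call:
servo_tool(
  linear=[
    [-0.132,0.222,0],
    [-0.132,0.222,0],
    [-0.132,0.222,0],
    [-0.132,0.222,0],
    [-0.132,0.222,0],
    [-0.131,0.221,0],
    [0,0,0],
    [0,0,0],
  ],
  spin=[0,0,0,0,0,0,0,0],
)

```text
time: 38.25
tool_pos: [658.3, -186.1, 231.9]
tcp_rot: [-3.138, 0.0, 0.999]
contact_force: [-0.1, -0.3, -1.8]
grip_width: 15.8
finger_force: 30.0
```

Call:
servo_tool(
  linear=[
    [0,0,0.1],
    [0,0,0.1],
    [0,0,0],
    [0,0,0],
    [0,0,0],
    [0,0,0],
    [0,0,0],
    [0,0,0],
  ],
  spin=[0,0,0,0,0,0,0,0],
)

```text
time: 39.25
tool_pos: [659.1, -186.7, 193.6]
tcp_rot: [3.141, -0.0, 1.0]
contact_force: [0.1, -0.9, -1.1]
grip_width: 15.9
finger_force: 30.0
```

Run:
```python
from h import *
T,S=look(60); where(659.8,-186.4,128.5,57.3)
cv2.imwrite("pics/l7.png",np.hstack([cv2.resize(T["frame"][160:280,350:470],None,fx=3.3,fy=3.3),cv2.resize(S["frame"][170:290,260:380],None,fx=3.3,fy=3.3)]))
```

```text
t 39.4 yaw 57.3 spin -0.000 ->shift x 0.003 y 0.003 z 0.325
```

View pics/l7.png

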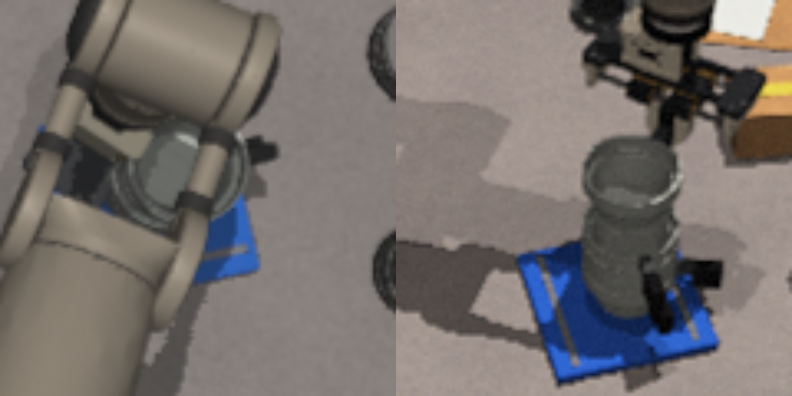

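Aligned and level over the stack: in the side panel both the held pan and the stack are centred at column ~632. Lower and seat.

Call:
servo_tool(
  linear=[
    [0.003,0.003,0.05],
    [0,0,0.05],
    [0,0,0.05],
    [0,0,0.05],
    [0,0,0.05],
    [0,0,0.05],
    [0,0,0.005],
    [0,0,0],
  ],
  spin=[0,0,0,0,0,0,0,0],
)

```text
time: 40.35
tool_pos: [660.0, -186.5, 132.7]
tcp_rot: [3.141, -0.0, 1.0]
contact_force: [-0.4, -0.6, -0.8]
grip_width: 15.8
finger_force: 30.0
```

Call:
servo_tool(
  linear=[
    [0,0,0.01],
    [0,0,0.01],
    [0,0,0.005],
    [0,0,0],
    [0,0,0],
    [0,0,0],
    [0,0,0],
    [0,0,0],
  ],
  spin=[0,0,0,0,0,0,0,0],
)

```text
time: 41.35
tool_pos: [660.2, -186.4, 128.8]
tcp_rot: [3.14, -0.0, 1.0]
contact_force: [-2.1, 1.4, 6.2]
grip_width: 15.7
finger_force: 30.0
```

Call:
servo_tool(
  linear=[
    [0,0,0],
    [0,0,0],
    [0,0,0],
    [0,0,-0.1],
    [0,0,-0.1],
    [0,0,-0.15],
    [0,0,-0.1],
    [0,0,0],
  ],
  spin=[0,0,0,0,0,0,0,0],
  hand=-0.05,
)

```text
time: 42.35
tool_pos: [660.6, -186.7, 219.2]
tcp_rot: [3.138, -0.001, 1.0]
contact_force: [-0.6, 0.0, 0.1]
grip_width: 43.5
finger_force: 0.0
```

Call:
servo_tool(
  linear=[
    [0.07,-0.223,0],
    [0.07,-0.223,0],
    [0.07,-0.223,0],
    [0.07,-0.223,0],
    [0.07,-0.223,0],
    [0.07,-0.223,0],
    [0,0,0],
    [0,0,0],
  ],
  spin=[0,0,0,0,0,0,0,0],
  hand=1,
)

```text
time: 43.35
tool_pos: [480.4, 28.7, 217.0]
tcp_rot: [-3.142, 0.0, 1.0]
contact_force: [0.2, -0.2, 0.0]
grip_width: 91.9
finger_force: 0.0
```

Run:
```python
from h import *
T,S=look(155)
A=cv2.resize(T["frame"][170:270,350:450],None,fx=3.9,fy=3.9);B=cv2.resize(S["frame"][190:290,275:375],None,fx=3.9,fy=3.9)
C=cv2.resize(T["frame"][190:235,210:260],None,fx=7.8,fy=4*1.0,interpolation=cv2.INTER_CUBIC) if 0 else cv2.resize(T["frame"][185:235,210:260],(195,195),interpolation=cv2.INTER_CUBIC)
D=cv2.resize(S["frame"][140:190,295:345],(195,195),interpolation=cv2.INTER_CUBIC)
low=np.zeros((195,780,3),np.uint8); low[:,:195]=C; low[:,390:585]=D
cv2.imwrite("pics/l8.png",np.vstack([np.hstack([A,B]),low])); np.savez("T8.npz",**T); np.savez("S8.npz",**S)
# coil: cardboard ring/top (brownish) and dark sides, spindle tip bright
f=T["frame"]; b,g,r=[x.astype(int) for x in cv2.split(f)]
for nm,m,z,(u0,v0,u1,v1) in [("foot",((r-b)<4)&(b-r<10),12,(205,185,270,240)),("card",(r-b>18)&(r>60),92,(205,185,270,240)),("tip",(np.minimum(b,r)>150),117,(222,200,245,222))]:
    w=np.zeros(f.shape[:2],np.uint8); w[v0:v1,u0:u1]=(m*255)[v0:v1,u0:u1]
    w=cv2.morphologyEx(w,cv2.MORPH_CLOSE,np.ones((5,5)))
    for s,c,mm in blobs(w,4,3000):
        (cx,cy),rad=cv2.minEnclosingCircle(np.argwhere(mm)[:,::-1].astype(np.float32)); print(nm,s.tolist(),c.round(1),at(T,(cx,cy),z).round(1),round(rad,1))
b,g,r=[x.astype(int) for x in cv2.split(S["frame"])]
for nm,m in [("card",(r-b>18)&(r>60)&(r<200)&(r-b>25)),("tip",np.minimum(b,r)>150)]:
    w=np.zeros(f.shape[:2],np.uint8); w[150:165,310:335]=(m*255)[150:165,310:335]
    for s,c,mm in blobs(w,1,300): print("side",nm,s.tolist(),c.round(1))
```

```text
pan [610.7, -255.6] diam px [34.3, 39.5] rimz 148.0 grip [688.2, -253.8] yaw 1.4 gripz None r 77.5
foot [222, 198, 29, 28, 640] [236.2 211.8] [618.6 263.9  12. ] 14.4
card [226, 203, 13, 13, 66] [232.2 209.4] [618.8 263.4  92. ] 6.5
tip [229, 207, 4, 4, 13] [230.4 208.4] [619.6 265.3 117. ] 1.8
side card [319, 156, 3, 5, 8] [319.8 158.2]
side card [326, 157, 2, 3, 5] [326.4 157.8]
side tip [322, 152, 3, 3, 6] [322.8 152.8]
```

View pics/l8.png

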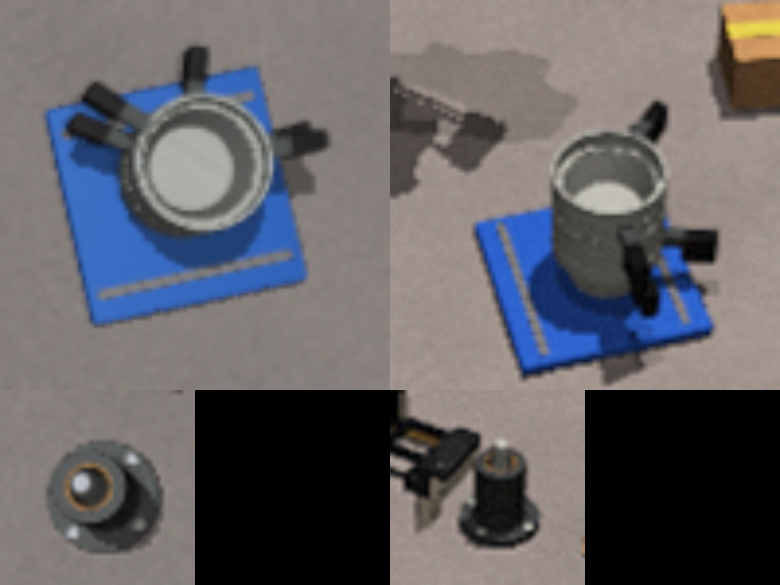

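Five pans are nested level, all handles are clear, and the rims read as even steps. The coil, spindle foot and tip agree at (618.8, 263.5). Now the coil.

Call:
servo_tool(
  linear=[
    [0.227,-0.009,0],
    [0.227,-0.009,0],
    [0.227,-0.009,0],
    [0.227,-0.009,0],
    [0.227,-0.008,0],
    [0.227,-0.008,0],
    [0,0,0],
    [0,0,0],
  ],
  spin=[0,0,0,0,0,0,0,0],
)

```text
time: 44.45
tool_pos: [618.9, 262.6, 216.5]
tcp_rot: [-3.141, 0.001, 0.999]
contact_force: [-0.4, -0.4, 0.3]
grip_width: 91.9
finger_force: 0.0
```

Call:
servo_tool(
  linear=[
    [0,0,0.1],
    [0,0,0.1],
    [0,0,0.1],
    [0,0,0.1],
    [0,0,0],
    [0,0,0],
    [0,0,0],
    [0,0,0],
  ],
  spin=[0,0,0,0,0,0,0,0],
)

```text
time: 45.45
tool_pos: [618.9, 263.7, 138.4]
tcp_rot: [3.141, -0.001, 1.0]
contact_force: [0.5, 0.4, 0.2]
grip_width: 91.5
finger_force: 0.0
```

Run:
```python
from h import *
where(618.8,263.6,70,57.3)
c=dict(np.load("T8.npz"));s=dict(np.load("S8.npz")); print(tri(c,(230.4,208.4),s,(322.8,152.8)),tri(c,(232.2,209.4),s,(322.6,158)))
```

```text
t 45.5 yaw 57.3 spin -0.000 ->shift x -0.001 y -0.000 z 0.342
(array([619.06699995, 264.4263293 , 120.11976245]), np.float64(0.12327385673930583)) (array([618.82940881, 263.76649158,  91.3221683 ]), np.float64(0.12477994445517744))
```

Two-view heights agree: tip 120, coil top 91. Descend, grip, lift straight up.

Call:
servo_tool(
  linear=[
    [0,0,0.08],
    [0,0,0.08],
    [0,0,0.08],
    [0,0,0.07],
    [0,0,0.032],
    [0,0,0],
    [0,0,0],
    [0,0,0],
  ],
  spin=[0,0,0,0,0,0,0,0],
)

```text
time: 46.45
tool_pos: [619.0, 263.8, 69.8]
tcp_rot: [3.141, -0.001, 1.0]
contact_force: [0.2, -0.9, 0.1]
grip_width: 92.2
finger_force: 0.0
```

Call:
servo_tool(
  linear=[
    [0,0,0],
    [0,0,0],
    [0,0,0],
    [0,0,0],
    [0,0,0],
    [0,0,0],
    [0,0,0],
    [0,0,0],
  ],
  spin=[0,0,0,0,0,0,0,0],
  hand=-1,
)

```text
time: 47.45
tool_pos: [618.6, 263.8, 69.1]
tcp_rot: [-3.141, -0.0, 1.0]
contact_force: [-1.5, 1.1, 0.1]
grip_width: 59.3
finger_force: 30.0
```

Call:
servo_tool(
  linear=[
    [0,0,-0.05],
    [0,0,-0.05],
    [0,0,-0.1],
    [0,0,-0.1],
    [0,0,-0.1],
    [0,0,-0.1],
    [0,0,-0.1],
    [0,0,-0.1],
  ],
  spin=[0,0,0,0,0,0,0,0],
)

```text
time: 48.45
tool_pos: [618.6, 263.6, 210.5]
tcp_rot: [3.141, -0.0, 1.0]
contact_force: [-1.4, 0.5, -2.8]
grip_width: 59.5
finger_force: 30.0
```

Call:
servo_tool(
  linear=[
    [0,0,-0.1],
    [0,0,-0.1],
    [0,0,0],
    [0,0,0],
    [0,0,0],
    [0,0,0],
    [0,0,0],
    [0,0,0],
  ],
  spin=[0,0,0,0,0,0,0,0],
)

```text
time: 49.45
tool_pos: [618.6, 263.7, 249.0]
tcp_rot: [-3.141, 0.0, 1.0]
contact_force: [0.7, 0.5, -3.0]
grip_width: 59.4
finger_force: 30.0
```

Run:
```python
from h import *
where(612,-261,240,57.3)
c=dict(np.load("T8.npz"))
for z in(135,155): 
    P=[p for p in pans(c,dict(np.load("S8.npz")),z) if p[0][0]>570][0]; print(P[0],P[1])
# rim centre from the ring's own radius: far-side (image right/top) outline, fixed 54 mm
m=[b for b in discs(c,15,600,1600) if 380<b[1][0]<420][0]; print(m[0],proj(c,[612,-261,155]),proj(c,[612,-315,155]),proj(c,[666,-261,155]))
```

```text
t 49.5 yaw 57.3 spin -0.000 ->shift x -2.225 y 1.389 z 0.045
[ 612.73330598 -259.6789751   131.        ] (34.34354019165039, 39.47509765625)
[ 610.71910946 -255.63974215  151.        ] (34.34354019165039, 39.47509765625)
[ 381  194   40   36 1112] [401.93723253 211.16267885] [419.65749116 211.33354925] [401.7165116  193.53679807]
```

Call:
servo_tool(
  linear=[
    [-0.1,0.062,0],
    [-0.2,0.125,0],
    [-0.224,0.139,0],
    [-0.224,0.139,0],
    [-0.224,0.139,0],
    [-0.224,0.139,0],
    [-0.224,0.139,0],
    [-0.224,0.139,0],
  ],
  spin=[0,0,0,0,0,0,0,0],
)

```text
time: 50.45
tool_pos: [611.9, -126.1, 249.4]
tcp_rot: [3.141, 0.0, 0.999]
contact_force: [0.3, 0.0, -2.8]
grip_width: 59.6
finger_force: 30.0
```

Call:
servo_tool(
  linear=[
    [-0.224,0.139,0],
    [-0.2,0.125,0],
    [-0.1,0.062,0],
    [-0.063,0.042,0],
    [0,0,0],
    [0,0,0],
    [0,0,0],
    [0,0,0],
  ],
  spin=[0,0,0,0,0,0,0,0],
)

```text
time: 51.45
tool_pos: [611.4, -261.0, 249.2]
tcp_rot: [3.142, -0.0, 1.001]
contact_force: [0.0, 0.5, -3.3]
grip_width: 59.6
finger_force: 30.0
```

Run:
```python
from h import *
S=optics.capture("side");T=optics.capture("top"); where(611.5,-262,158,57.3)
A=cv2.resize(T["frame"][160:270,350:450],None,fx=3.9,fy=3.9);B=cv2.resize(S["frame"][170:280,275:375],None,fx=3.9,fy=3.9)
cv2.imwrite("pics/l9.png",np.hstack([A,B]))
```

```text
t 51.5 yaw 57.3 spin 0.000 ->shift x -0.002 y 0.003 z 0.456
```

View pics/l9.png

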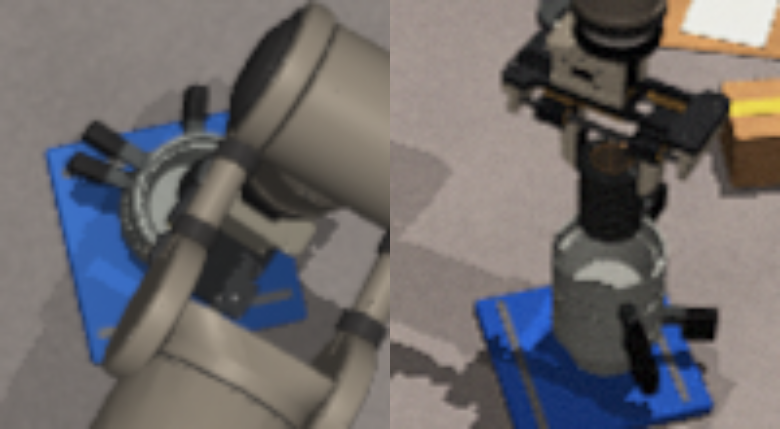

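The coil is upright over the top pan: column 610 against the pan's 608 in the side panel. Lower it.

Call:
servo_tool(
  linear=[
    [0,0.003,0.06],
    [0,0,0.07],
    [0,0,0.07],
    [0,0,0.07],
    [0,0,0.06],
    [0,0,0.05],
    [0,0,0.04],
    [0,0,0],
  ],
  spin=[0,0,0,0,0,0,0,0],
)

```text
time: 52.55
tool_pos: [611.4, -262.1, 164.4]
tcp_rot: [-3.14, -0.0, 1.0]
contact_force: [1.1, -0.1, -3.2]
grip_width: 59.4
finger_force: 30.0
```

Call:
servo_tool(
  linear=[
    [0,0,0.01],
    [0,0,0.01],
    [0,0,0.01],
    [0,0,0],
    [0,0,0],
    [0,0,0],
    [0,0,0],
    [0,0,0],
  ],
  spin=[0,0,0,0,0,0,0,0],
)

```text
time: 53.55
tool_pos: [611.7, -262.2, 159.1]
tcp_rot: [3.142, -0.0, 1.0]
contact_force: [0.3, 0.7, -3.8]
grip_width: 59.7
finger_force: 30.0
```

Call:
servo_tool(
  linear=[
    [0,0,0.005],
    [0,0,0.005],
    [0,0,0],
    [0,0,0],
    [0,0,0],
    [0,0,0],
    [0,0,0],
    [0,0,0],
  ],
  spin=[0,0,0,0,0,0,0,0],
)

```text
time: 54.55
tool_pos: [611.7, -262.2, 157.1]
tcp_rot: [3.142, -0.0, 1.0]
contact_force: [-0.5, 0.2, -1.9]
grip_width: 59.0
finger_force: 30.0
```

Call:
servo_tool(
  linear=[
    [0,0,0.002],
    [0,0,0],
    [0,0,0],
    [0,0,0],
    [0,0,0],
    [0,0,0],
    [0,0,0],
    [0,0,0],
  ],
  spin=[0,0,0,0,0,0,0,0],
  hand=0.65,
)

```text
time: 55.55
tool_pos: [611.7, -262.2, 156.7]
tcp_rot: [-3.142, -0.0, 1.0]
contact_force: [0.8, 0.8, 0.5]
grip_width: 75.9
finger_force: 0.0
```

Call:
servo_tool(
  linear=[
    [0,0,-0.05],
    [0,0,-0.1],
    [0,0,-0.1],
    [0,0,-0.1],
    [0,0,-0.1],
    [0,0,0],
    [0,0,0],
    [0,0,0],
  ],
  spin=[0,0,0,0,0,0,0,0],
)

```text
time: 56.55
tool_pos: [611.3, -262.0, 245.5]
tcp_rot: [-3.14, 0.0, 1.0]
contact_force: [-0.0, -0.2, -0.1]
grip_width: 75.9
finger_force: 0.0
```

Call:
servo_tool(
  linear=[
    [0.07,-0.223,0],
    [0.07,-0.223,0],
    [0.07,-0.223,0],
    [0.07,-0.223,0],
    [0.07,-0.223,0],
    [0.07,-0.223,0],
    [0,0,0],
    [0,0,0],
  ],
  spin=[0,0,0,0,0,0,0,0],
)

```text
time: 57.55
tool_pos: [432.4, -47.2, 246.7]
tcp_rot: [3.141, -0.0, 1.0]
contact_force: [0.3, -0.4, -0.2]
grip_width: 75.7
finger_force: 0.0
```

Run:
```python
from h import *
T,S=optics.capture("top"),optics.capture("side"); b,g,r=[x.astype(int) for x in cv2.split(T["frame"])]
# coil: cardboard bore ring in top view, dark body in side view
w=np.zeros(b.shape,np.uint8); w[180:245,370:430]=(((r-b>18)&(r>60))*255)[180:245,370:430]; w=cv2.morphologyEx(w,cv2.MORPH_CLOSE,np.ones((5,5)))
s2=np.zeros(b.shape,np.uint8); B,G,R=[x.astype(int) for x in cv2.split(S["frame"])]
s2[195:280,305:350]=(((R-B>12)&(R>50))*255)[195:280,305:350]; s2=cv2.morphologyEx(s2,cv2.MORPH_CLOSE,np.ones((3,3)))
A=blobs(w,8,400);C=blobs(s2,5,300)
print([(a[1].round(1),a[0].tolist(),at(T,a[1],180).round(1)) for a in A]); print([(c[1].round(1),c[0].tolist()) for c in C]); print(proj(T,[611.5,-262,180]),proj(S,[611.5,-262,180]))
d=masks(S["frame"])[1]; q=np.argwhere(d[200:250,312:348]); 
for row in range(208,246,4):
    x=np.flatnonzero(d[row,312:350]); print(row,(x.min()+312,x.max()+312) if len(x) else None,end=" ")
```

```text
[(array([404.5, 210.6]), [398, 204, 14, 14, 78], array([ 611.3, -263.4,  180. ]))]
[(array([347. , 278.8]), [344, 278, 6, 2, 8])]
[403.98996113 210.49846282] [330.43680429 228.57915885]
208 None 212 None 216 (np.int64(343), np.int64(343)) 220 (np.int64(340), np.int64(345)) 224 (np.int64(341), np.int64(343)) 228 (np.int64(328), np.int64(334)) 232 (np.int64(323), np.int64(339)) 236 (np.int64(323), np.int64(338)) 240 (np.int64(317), np.int64(338)) 244 None
```

The coil stands upright and centred: its bore ring triangulates to (611, -263), and its sides are vertical in the side view. Hand in.

```bash
python3 -c "
from plant import workorder; print(workorder.close_job())"
```

```text
the job is handed in; nothing more can be done
None
```

I nested all four loose pans level in the base pan with their handles clear, stood the coil upright in the top pan, and handed the job in at about 58 s; handing it in returned no verdict.

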